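# Reload the vial carousel of a sample changer

### The arm

A 6-joint arm with a two-finger parallel gripper is mounted at the origin on the work surface. World frame = base frame: x ahead of the robot, y to its left, z up, the work surface at z = 0. Lengths are in m, angles in rad, forces in N, time in s.
With the tool pointing down it reaches from about 0.35 to 0.975 m from the base axis. Payload 7.1 kg.
Tool frame: the origin (TCP) lies midway between the tips of the shut fingers; the grasp point (between the pads) lies 19 mm behind it; z points along the fingers, x is the direction in which the jaws open and shut, and the axes are right-handed (so a half turn about z gives the same grasp; the last joint's range is limited). The gripper opens to 88 mm and grips with 3 to 60 N. Pads are 20 mm wide; open, the fingers measure 115 mm over their backs; the gripper's body (75 mm by 178 mm) begins 61 mm behind the grasp point.
Start: joints at [1.191, 0.423, 1.63, -0, 1.089, -0.019], TCP at [0.221, 0.585, 0.202] pointing down, gripper open.
Joint ranges: [-3, 3], [-0.9, 2.11], [0.09, 2.58], [-1.31, 4.45], [0.11, 2.69], [-2.54, 2.54]. Speed limits (rad/s): [2.39, 2.39, 3.01, 3.14, 3.14, 3.14].

### API

Orientations are given as a unit quaternion [w, x, y, z].
In Python, from station import move_pose, movel, movej, command_gripper, wait, inverse_kinematics, read_camera, camera_info, MotionError, job_done, get_time, get_joint_pos, get_qvel, get_effort, get_tcp_pos, get_ee_rot, get_ft_force, get_ft_torque, get_grip_width gives the robot as it stands. Calls block until the motion is done:
- move_pose(position, orientation): joint-space move of the TCP to a pose.
- movel(position, frame=None, v=0.15, until_force=None): straight line of the TCP; frame=None keeps the orientation; v is the mean speed in m/s. With until_force (N) it stops when the force on the tool has changed by that much, and returns True; else False.
- movej(angles): joint-space move.
- command_gripper(opening): opening from 0.0 (shut) to 1.0 (fully open); the grip force is fixed at half the most; returns when the fingers have stopped.
- wait(seconds).
- inverse_kinematics(position, orientation): joint angles nearest the present ones, or None.
- read_camera(name): name is "scene" or "side" or "wrist"; returns the picture (384x512x3 uint8, red, green, blue); there is no depth.
- camera_info(name): a dict with "intrinsics" (3x3 intrinsics, pixels), "dist" ([k1, k2, p1, p2, k3] as OpenCV has them; the pictures are not rectified), "T" (4x4, takes a point from camera to world coordinates); the wrist camera has in their place "tool_from_camera" (4x4, takes a point from camera to tool coordinates, whose origin is the TCP and whose axes are the tool frame's). Camera axes: x right, y up, looking along -z (the intrinsics and any distortion apply to the point x, -y, -z); pixel columns grow to the right and rows downward; lengths in m; the calibration is good to about 2 mm. A picture is of the moment at which its call begins: read the wrist's pose just before it. camera_info takes no time and is no camera call.
A pose or a line that the arm cannot do raises MotionError and nothing moves.
- job_done(): hands the job in, once; it reports no verdict.
Readings, each from a call of its own:
- get_time(): time.
- get_joint_pos(): joint angles.
- get_qvel(): joint speeds.
- get_effort(): joint torques, N m.
- get_tcp_pos(): TCP position.
- get_ee_rot(): TCP orientation.
- get_ft_force(): force on the tool from outside, world axes, zero at the start.
- get_ft_torque(): the same for the moment, N m.
- get_grip_width(): opening from 0.0 (shut) to 1.0 (fully open).
Only numpy, scipy, OpenCV 4.12 (cv2) and the standard library are available. Lean on these libraries where they do the work, as an engineer would, in place of code of your own. Each camera call takes 0.05 s, during which the arm holds its last target.

### The job

Put the loaded vial carousel back on the sample changer: push the needle arm a quarter turn out to the side, clear of the carousel's place, then lower the carousel onto the spindle, rocking it gently about its axis until its teeth slip into mesh with the drive pinion and it sits fully down and level on its pads. Keep the carousel upright, do not force the teeth, leave the needle arm out at the side and the other bench things where they stand.

Things in the scene. Friction and masses are not known exactly. Their poses are not given: they have to be found in the camera images.
- unit: the sample changer, fixed: low cream housing 45 mm tall, x from -95 to +140 mm and y from -150 to +95 mm of its origin, which lies on the spindle axis at bench height; z up. Column 115 mm from the origin in +x, drive pinion 105 mm in -y. The carousel rests on three black deck pads 6 mm high, 44 mm from the spindle axis: its underside is then 51 mm above the bench
- spindle (a point): foot of the spindle, on its axis at deck height, 45 mm above the bench. The spindle is an upright steel pin 24 mm in diameter, its tip 45 mm above this point, its top 15 mm tapered to 10 mm
- pinion_axis (a point): top centre of the steel drive pinion's teeth, 65 mm above the bench. It does not turn: 12 upright teeth, 16 mm tall, 68 mm over the tips, upper ends bevelled. Its tooth angle varies and is not reported: a carousel meeting it tooth on tooth stops about 14 mm above home and must be turned up to 6 degrees either way to drop in (free play in mesh about 1 degree)
- column (a point): on the column's axis, about which the needle arm swings, 125 mm above the bench
- needle_arm (a joint): swing of the needle arm about the column, rad. 0: it points from the column to the spindle axis (unit -x); positive: clockwise from above, out towards the unit's +y; 1.57: along +y; stops at -0.5 and 1.75. Starts near 0, over the deck. It stays where it is left (about 2 N at the needle head moves it)
- needle_head (a point): centre of the needle head, the upright steel cylinder at the arm's free end: 26 mm in diameter, 48 mm tall (112 to 160 mm above the bench), 60 mm from the column axis. The arm's beam is 20 mm wide, 124 to 142 mm above the bench; at the column its top is 148 mm
- carousel: the loaded vial carousel, loose, 0.4 to 0.65 kg: grey gear disc 12 mm thick, 30 teeth (158 mm over the tips, 12 degrees a tooth) with ten vials, tops 54 mm above its underside, round a hub 40 mm in diameter and 60 mm tall with a T handle. Blind bore from below 27.5 mm in diameter, 56 mm deep. Origin: on its axis, underside; z up. Stands on the bench at the start
- handle (a point): centre of the carousel's T handle, on its axis 90 mm above its underside: a black bar 70 mm long along the carousel's x, 16 mm thick along its y (the width to grip), 30 mm tall, on a 14 mm neck
- reagent: bystander: amber bottle, 64 mm in diameter, 150 mm tall, origin under its centre
- beaker: bystander: glass beaker, 72 mm in diameter, 90 mm tall, origin under its centre
- vial_rack: bystander: grey open rack with spare vials, 80 x 150 mm, 54 mm tall, origin under its centre

How it is judged:
By the outcome, as a careful person would: the job done as asked, in the order asked, and still so for the second after the job is handed in, with the robot touching nothing.
It also fails if it takes over 64 s, if anything falls off the work surface, if the arm or the gripper's body presses on something with over 40 N, if the wrist force passes 120 N, or if a joint passes its speed limit or range.

## Working session

There is one attempt and no reset: what is moved stays moved. The work goes in short steps, each a Python script; the robot and the scene stay as the last script left them, time stands still between calls to the robot, and variables do not carry over. Pictures are saved under pics/ and viewed, and the job is handed in when it is done.

```bash
ls; mkdir -p pics
python3 - <<'E'
from station import *
import cv2,numpy as np
print(get_time(),get_tcp_pos(),get_ee_rot())
for n in("scene","side","wrist"):
    im=read_camera(n); cv2.imwrite(f"pics/{n}0.png",cv2.cvtColor(im,cv2.COLOR_RGB2BGR)); print(n,camera_info(n))
E
```

```text
pics
0.0 [0.22041656 0.58421784 0.20172778] [ 4.34737660e-04  8.22501848e-01  5.68761925e-01 -6.26581319e-04]
scene {'intrinsics': array([[453.87860562,   0.        , 253.8011385 ],
       [  0.        , 453.87860562, 197.72456431],
       [  0.        ,   0.        ,   1.        ]]), 'dist': array([-0.04276619,  0.        ,  0.        ,  0.        ,  0.        ]), 'T': array([[-0.31447433, -0.7603707 ,  0.56828013,  1.2894856 ],
       [ 0.94913182, -0.24179678,  0.20170053,  0.17752079],
       [-0.01595887,  0.60280239,  0.7977309 ,  0.99395314],
       [ 0.        ,  0.        ,  0.        ,  1.        ]])}
side {'intrinsics': array([[440.79675152,   0.        , 252.16897891],
       [  0.        , 440.79675152, 185.79907583],
       [  0.        ,   0.        ,   1.        ]]), 'dist': array([-0.08688801,  0.        ,  0.        ,  0.        ,  0.        ]), 'T': array([[ 0.94400481,  0.19117523, -0.26889953,  0.38201481],
       [-0.32960718,  0.51031519, -0.79431575, -0.74463312],
       [-0.01462998,  0.8384691 ,  0.54475272,  0.58210149],
       [ 0.        ,  0.        ,  0.        ,  1.        ]])}
wrist {'intrinsics': array([[279.9667083 ,   0.        , 255.54764105],
       [  0.        , 279.9667083 , 190.98857238],
       [  0.        ,   0.        ,   1.        ]]), 'dist': array([0.00281477, 0.        , 0.        , 0.        , 0.        ]), 'tool_from_camera': array([[ 9.99999832e-01,  4.65859462e-05,  5.77722947e-04,
        -4.53834481e-04],
       [ 2.11388584e-04, -9.57420851e-01, -2.88695806e-01,
        -8.03645073e-02],
       [ 5.39674829e-04,  2.88695880e-01, -9.57420701e-01,
        -1.82007170e-01],
       [ 0.00000000e+00,  0.00000000e+00,  0.00000000e+00,
         1.00000000e+00]])}
```

View pics/scene0.png

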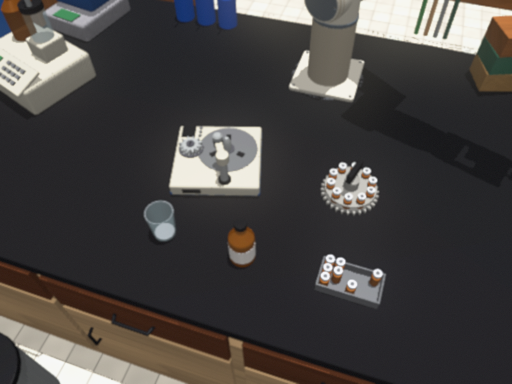

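View pics/side0.png

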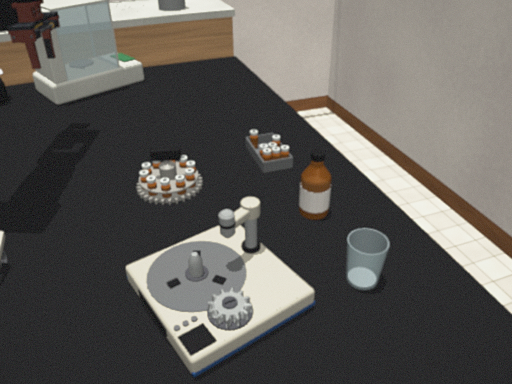

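View pics/wrist0.png

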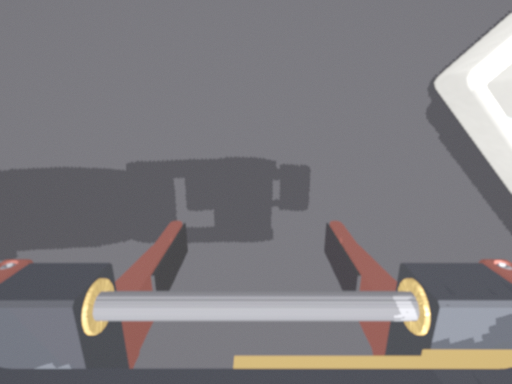

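Scene: unit at (215,160), carousel at (350,187), reagent (241,245), beaker (161,220), rack (350,280). The side view agrees. Next I'll enlarge the unit and carousel.

```bash
cat > h.py <<'E'
import numpy as np,cv2
from station import *
def save(im,name,crop=None,s=1):
    if crop: x0,y0,x1,y1=crop; im=im[y0:y1,x0:x1]
    im=cv2.resize(im,None,fx=s,fy=s,interpolation=cv2.INTER_CUBIC)
    cv2.imwrite(f"pics/{name}.png",cv2.cvtColor(im,cv2.COLOR_RGB2BGR))
def Rq(q):
    w,x,y,z=q
    from scipy.spatial.transform import Rotation as R
    return R.from_quat([x,y,z,w]).as_matrix()
def cam(n,pose=None):
    c=camera_info(n)
    if n=="wrist":
        T=np.eye(4);T[:3,:3]=Rq(pose[1]);T[:3,3]=pose[0];T=T@c["tool_from_camera"]
    else: T=c["T"]
    return c["intrinsics"],c["dist"],T
def ray(c,px):
    K,d,T=c
    u=cv2.undistortPoints(np.array([[px]],float),K,d)[0,0]
    v=T[:3,:3]@np.array([u[0],-u[1],-1]); return T[:3,3],v
def atz(c,px,z):
    o,v=ray(c,px); return o+v*(z-o[2])/v[2]
def tri(cs,pxs):
    A=np.zeros((3,3));b=np.zeros(3)
    rs=[ray(c,p) for c,p in zip(cs,pxs)]
    for o,v in rs:
        v=v/np.linalg.norm(v);P=np.eye(3)-np.outer(v,v);A+=P;b+=P@o
    x=np.linalg.solve(A,b)
    return x,[np.linalg.norm(np.cross(x-o,v/np.linalg.norm(v))) for o,v in rs]
def proj(c,p):
    K,d,T=c
    q=T[:3,:3].T@(np.atleast_2d(p)-T[:3,3]).T
    q=np.stack([q[0],-q[1],-q[2]],1)
    return cv2.projectPoints(q,np.zeros(3),np.zeros(3),K,d)[0][:,0]
def down(psi):  # tool down, jaw (tool x) at world angle psi
    return np.array([0,np.cos(psi/2),np.sin(psi/2),0])
E
python3 - <<'E'
import cv2
a=cv2.imread("pics/scene0.png");b=cv2.imread("pics/side0.png")
def s(im,c,k,n): x0,y0,x1,y1=c; cv2.imwrite(f"pics/{n}.png",cv2.resize(im[y0:y1,x0:x1],None,fx=k,fy=k,interpolation=cv2.INTER_CUBIC))
s(a,(160,110,280,210),6,"su");s(a,(305,140,405,220),7,"sc");s(b,(110,180,330,360),3.5,"du");s(b,(125,135,215,215),7,"dc")
E
```

```text
(no output)
```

View pics/su.png

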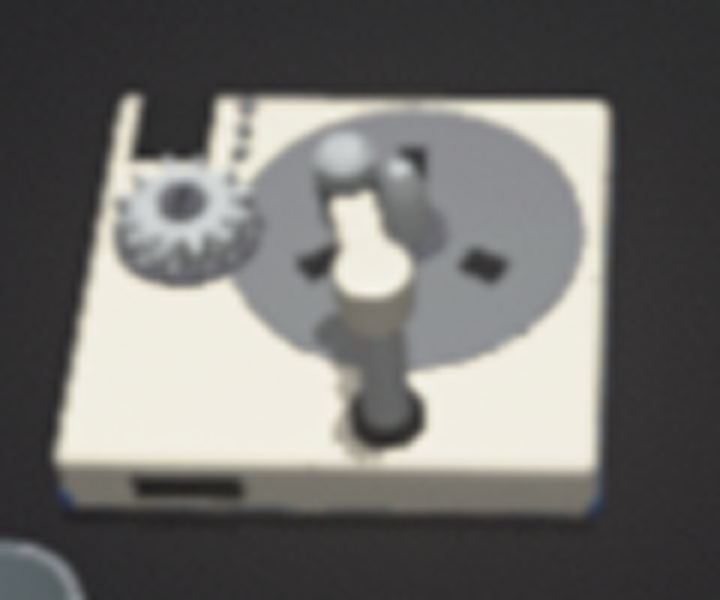

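View pics/sc.png

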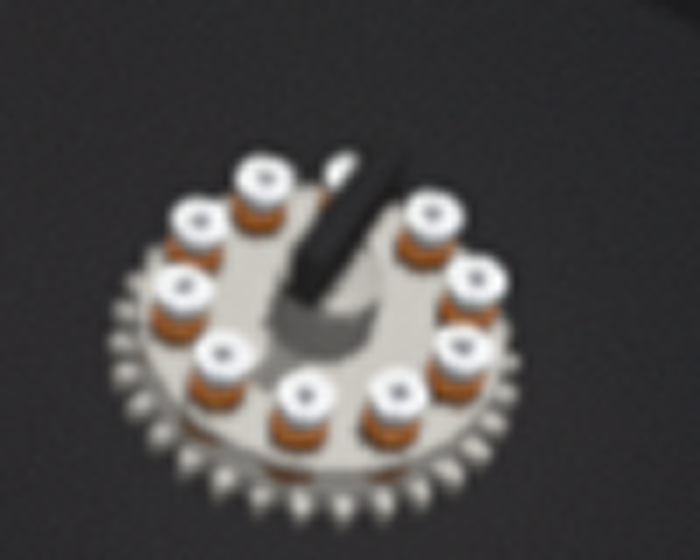

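View pics/du.png

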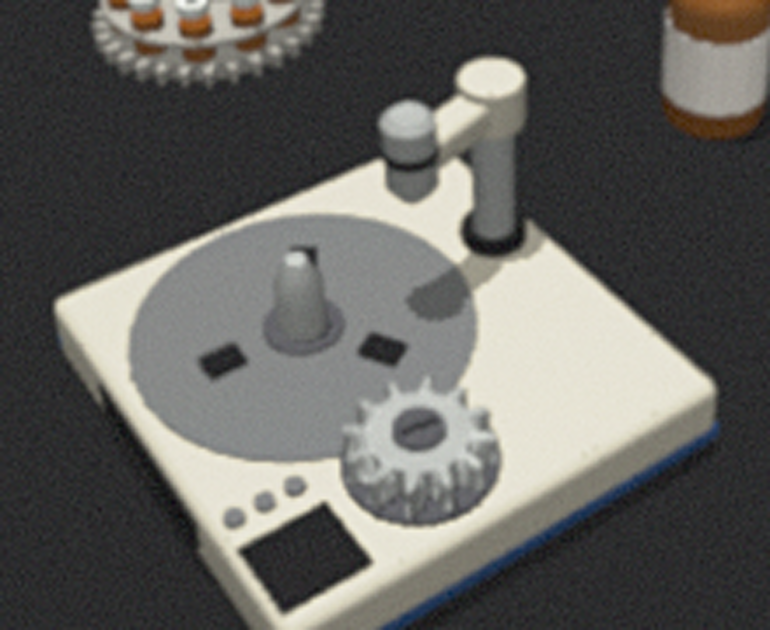

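View pics/dc.png

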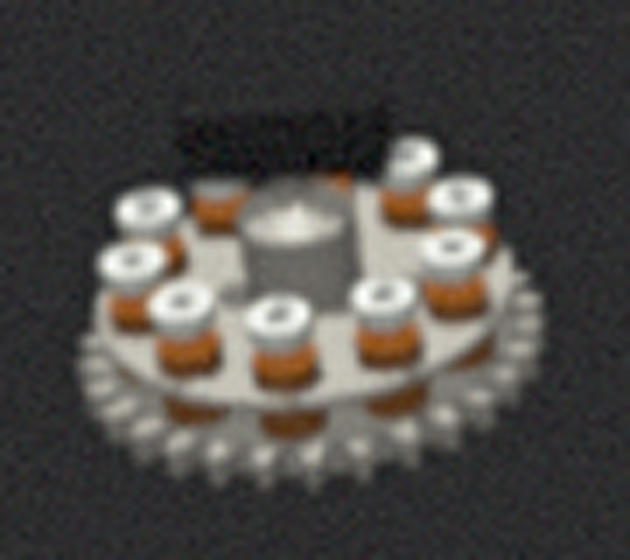

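```bash
cat > fit.py <<'E'
from h import *
from scipy.optimize import least_squares
cs,cd=cam("scene"),cam("side")
S=lambda x,y:(160+x/6,110+y/6)
D=lambda x,y:(110+x/3.5,180+y/3.5)
obs=[(cs,S(120,95),(-.095,-.15,.045)),(cs,S(613,100),(-.095,.095,.045)),(cs,S(598,473),(.14,.095,.045)),(cs,S(54,466),(.14,-.15,.045)),
(cs,S(402,160),(0,0,.09)),(cd,D(295,256),(0,0,.09)),(cs,S(183,203),(0,-.105,.065)),(cd,D(420,428),(0,-.105,.065)),
(cs,S(373,265),(.115,0,.148)),(cd,D(491,78),(.115,0,.148)),(cd,D(52,305),(-.095,.095,.045)),(cd,D(718,385),(.14,-.15,.045))]
def W(p,l):
    c,s=np.cos(p[2]),np.sin(p[2]); return np.array([p[0]+c*l[0]-s*l[1],p[1]+s*l[0]+c*l[1],l[2]])
f=lambda p:np.concatenate([proj(c,W(p,l))[0]-px for c,px,l in obs])
r=least_squares(f,[.6,-.1,0],loss="soft_l1")
print("unit",r.x);print(f(r.x).reshape(-1,2).round(1))
for sub in (cs,cd):
    o=[q for q in obs if q[0] is sub]
    print(least_squares(lambda p:np.concatenate([proj(c,W(p,l))[0]-px for c,px,l in o]),[.6,-.1,0]).x)
# needle head
h=tri([cs,cd],[S(345,150),D(408,112)]);print("head top",h)
np.save("unit.npy",r.x)
# carousel: handle ends, handle centre
C=lambda x,y:(305+x/7,140+y/7); E_=lambda x,y:(125+x/7,135+y/7)
# vial cap centres at z .054
V=[(265,180),(200,220),(183,288),(222,353),(306,396),(398,392),(462,347),(476,278),(432,214)]
P=np.array([atz(cs,C(*v),.054)[:2] for v in V])
V2=[(148,208),(132,263),(183,300),(280,316),(383,294),(454,246),(460,196),(413,155)]
P2=np.array([atz(cd,E_(*v),.054)[:2] for v in V2])
for Q in(P,P2):
    A=np.c_[2*Q,np.ones(len(Q))];s=np.linalg.lstsq(A,(Q**2).sum(1),rcond=None)[0];R=np.sqrt(s[2]+s[0]**2+s[1]**2)
    print("car",s[:2],R,(np.degrees(np.arctan2(*(Q-s[:2]).T[::-1]))).round(1))
print(atz(cs,C(400,180),.10),atz(cs,C(305,290),.10))
print(tri([cs,cd],[C(300,275),E_(183,148)]),tri([cs,cd],[C(395,165),E_(385,148)]))
E
python3 fit.py
```

```text
unit [ 0.46737541 -0.18891951  0.28536171]
[[ 0.3 -1.4]
 [-0.3 -1.3]
 [ 0.1 -1.7]
 [-0.3 -2.1]
 [-0.1  0.4]
 [ 0.7  0.2]
 [ 0.1 -1. ]
 [ 0.1  0.1]
 [ 0.1 -0.8]
 [ 0.3 -1.1]
 [-0.4 -2.6]
 [ 1.6 -1. ]]
[ 0.47126212 -0.18747299  0.2879574 ]
[ 0.46609508 -0.19042532  0.28935782]
head top (array([ 0.52767922, -0.18680263,  0.15790254]), [np.float64(0.001491507120501293), np.float64(0.0014915071205014315)])
car [0.48564239 0.17145086] 0.05581991352320002 [-142.3 -106.6  -69.9  -35.     2.    37.9   73.8  110.2  145.9]
car [0.48164867 0.17216291] 0.056779180056969455 [ 1.470e+02 -1.755e+02 -1.424e+02 -1.062e+02 -7.140e+01 -3.450e+01
  1.000e-01  3.650e+01]
[0.46810216 0.1873749  0.1       ] [0.53083519 0.1639444  0.1       ]
(array([0.46676277, 0.16994955, 0.07077762]), [np.float64(0.02675000823312506), np.float64(0.02675000823312504)]) (array([0.49443713, 0.17257161, 0.10024493]), [np.float64(0.02677611399115708), np.float64(0.026776113991157136)])
```

Unit is near (0.467,-0.189) with yaw 0.285, and both cameras agree to within 4 mm. The needle arm is at about -0.26 rad. Carousel is near (0.484,0.172), handle yaw about -17 to -20°. Now a closer wrist view of the carousel.

Run:
```python
from h import *
q=down(np.radians(73))
move_pose([.484,.172,.20],q)
p=(get_tcp_pos(),get_ee_rot()); im=read_camera("wrist"); np.save("w1.npy",np.r_[p[0],p[1]])
save(im,"w1",None,1.5); print(get_time(),p,get_joint_pos())
c=cam("wrist",p); print(proj(c,[[.484,.172,.105],[.484,.172,.0]]))
```

```text
1.9833 (array([0.48399234, 0.17271295, 0.20004369]), array([-6.01556662e-05,  8.03636068e-01,  5.95121036e-01,  1.38286087e-04])) [ 3.19741000e-01  2.63451053e-01  1.87540850e+00  1.84733591e-04
  1.00255561e+00 -9.55513352e-01]
[[255.40181907 188.26721833]
 [255.45610839 167.15381706]]
```

View pics/w1.png

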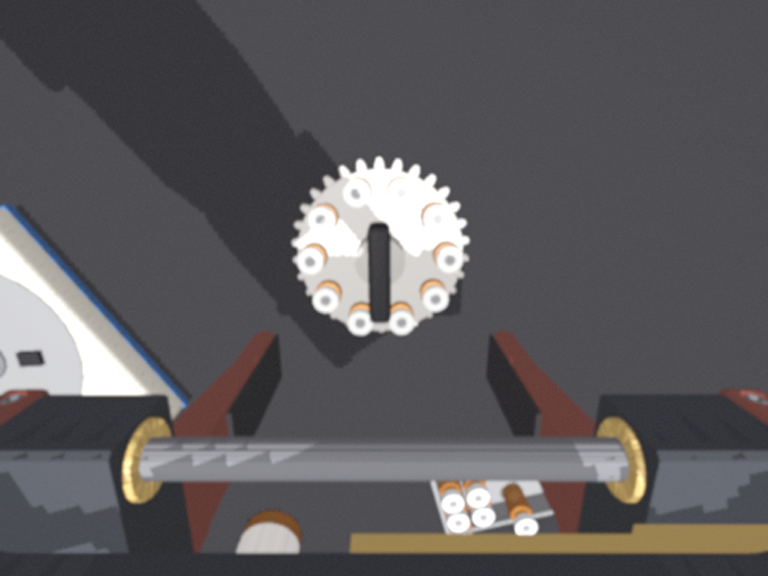

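Run:
```python
import cv2
a=cv2.imread("pics/w1.png");
cv2.imwrite("pics/w1c.png",cv2.resize(a[140:350,280:480],None,fx=2.8,fy=2.8,interpolation=cv2.INTER_CUBIC))
```

```text
(no output)
```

View pics/w1c.png

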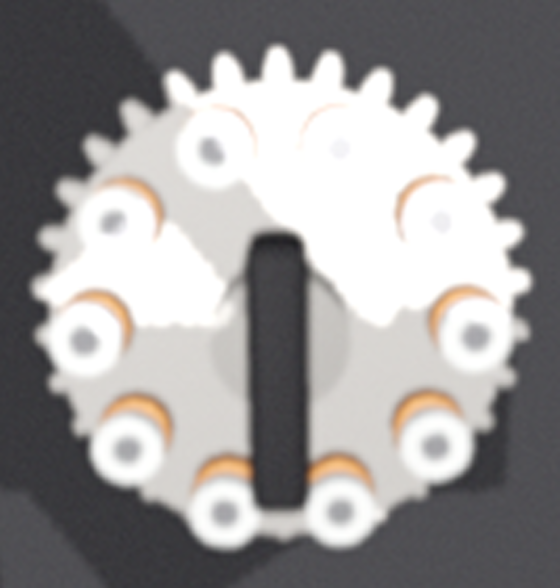

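```bash
cat > car.py <<'E'
from h import *
a=np.load("w1.npy");c=cam("wrist",(a[:3],a[3:]))
X=lambda x,y:((280+x/2.8)/1.5-.17,(140+y/2.8)/1.5-.17)
V=[(212,150),(340,148),(441,221),(476,337),(435,446),(340,512),(225,513),(127,450),(84,341),(112,221)]
Q=np.array([atz(c,X(*v),.054)[:2] for v in V])
A=np.c_[2*Q,np.ones(len(Q))];s=np.linalg.lstsq(A,(Q**2).sum(1),rcond=None)[0];R=np.sqrt(s[2]+s[0]**2+s[1]**2)
print("car",s[:2],R,(np.degrees(np.arctan2(*(Q-s[:2]).T[::-1]))%36).round(1))
f=atz(c,X(281,508),.105);n=atz(c,X(276,245),.105)
print(f,n,np.linalg.norm(f-n),np.degrees(np.arctan2(f[1]-n[1],f[0]-n[0])),(f+n)/2, atz(c,X(276,232),.075))
E
python3 car.py
```

```text
car [0.47989259 0.17006857] 0.05615324301144714 [2.  1.5 1.6 1.4 1.7 1.8 2.1 2.  1.8 1.2]
[0.51067158 0.16163977 0.105     ] [0.44676851 0.1800599  0.105     ] 0.06650491343505628 -16.079680864288996 [0.47872005 0.17084984 0.105     ] [0.4478355  0.17936516 0.075     ]
```

Carousel centre is (0.4797,0.1703). Handle yaw is -16.2°: the vial ring and the bar give the same value, and the ring radius is consistent. Now pushing the needle arm.

```bash
cat > push.py <<'E'
from h import *
ux,uy,yaw=np.load("unit.npy")
col=np.array([ux+.115*np.cos(yaw),uy+.115*np.sin(yaw)])
def tp(phi,z,r=.06):
    a=np.pi+yaw-phi
    return [col[0]+r*np.cos(a),col[1]+r*np.sin(a),z],down(yaw-phi)
E
python3 - <<'E'
from push import *
command_gripper(0)
p,q=tp(-.9,.24); move_pose(p,q)
p,q=tp(-.9,.127); print(movel(p,q,v=.15,until_force=8),get_time())
f0=np.array(get_ft_force())
for phi in np.linspace(-.9,1.17,12)[1:]:
    p,q=tp(phi,.127); h=movel(p,q,v=.1,until_force=20)
    print(round(phi,2),h,(get_ft_force()-f0).round(1),get_time())
    if h: break
save(read_camera("scene"),"s2",(160,110,280,210),6)
save(read_camera("side"),"d2",(110,180,330,360),3.5)
E
```

```text
False 5.6833
-0.71 False [ 0.2 -0.8 -1. ] 6.025
-0.52 False [-0.2 -0.4 -0.7] 6.3667
-0.34 False [ 0.3 -0.6 -0.9] 6.7083
-0.15 False [ 0.4 -0.5 -0.8] 7.05
0.04 False [ 0.6 -0.9 -0.3] 7.3917
0.23 False [ 0.3 -0.3 -0.7] 7.7333
0.42 False [-0.   0.7  0.1] 8.075
0.61 False [ 0.6 -0.2 -1.2] 8.4167
0.79 False [ 0.3 -0.9 -0.5] 8.7583
0.98 False [-0.5 -0.4 -0.6] 9.1
1.17 False [0.6 0.3 0. ] 9.4417
```

View pics/s2.png

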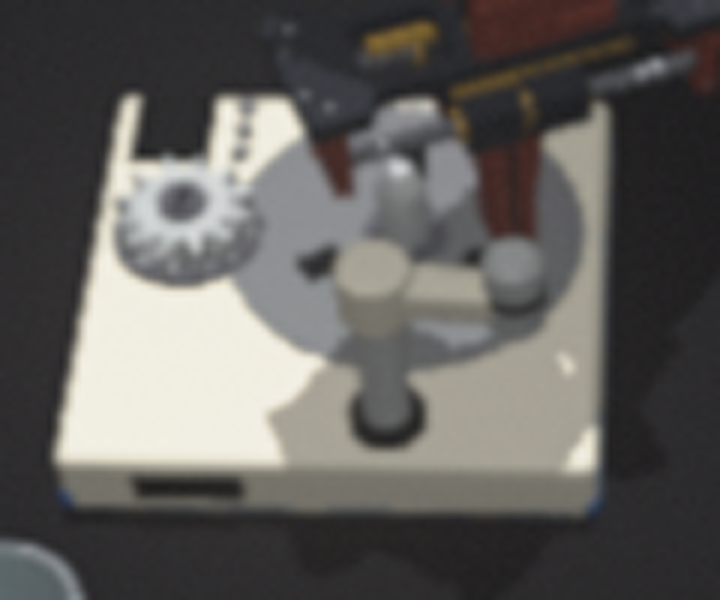

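View pics/d2.png

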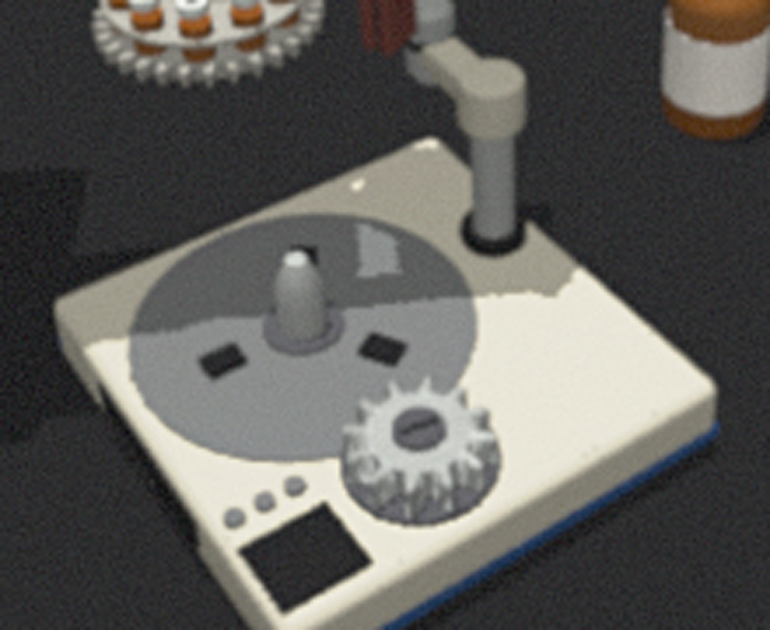

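Run:
```python
from push import *
cs,cd=cam("scene"),cam("side")
S=lambda x,y:(160+x/6,110+y/6)
D=lambda x,y:(110+x/3.5,180+y/3.5)
def th(c,h,k):
    v=(atz(c,h,.16)-atz(c,k,.148))[:2]; return np.linalg.norm(v),((np.pi+yaw-np.arctan2(v[1],v[0])+np.pi)%(2*np.pi))-np.pi
print(th(cs,S(514,254),S(373,267)),th(cd,D(433,8),D(491,80)))
print(th(cs,S(345,148),S(373,267)),th(cd,D(408,112),D(491,80)))
```

```text
(np.float64(0.059904782979568895), np.float64(1.6130948906247617)) (np.float64(0.055593340296634056), np.float64(1.6327361311761726))
(np.float64(0.06000469569432497), np.float64(-0.264897465610348)) (np.float64(0.056427795054449434), np.float64(-0.2125650823197489))
```

Needle arm is at about 1.61 rad, and the two cameras agree on that. I'll back off and look straight down at the unit.

Run:
```python
from push import *
p,q=tp(1.0,.127); movel(p,q)
p,q=tp(1.0,.21); movel(p,q,v=.25)
q=down(np.radians(73.8))
move_pose([.468,-.189,.2],q)
p=(get_tcp_pos(),get_ee_rot()); im=read_camera("wrist"); np.save("w2.npy",np.r_[p[0],p[1]])
save(im,"w2",None,1.5);save(im,"w2c",(140,80,340,280),3.5);print(get_time(),p)
```

```text
12.2667 (array([ 0.46786138, -0.18882873,  0.19958522]), array([-3.75078706e-04,  7.99861640e-01,  6.00184292e-01, -1.77241004e-04]))
```

View pics/w2.png

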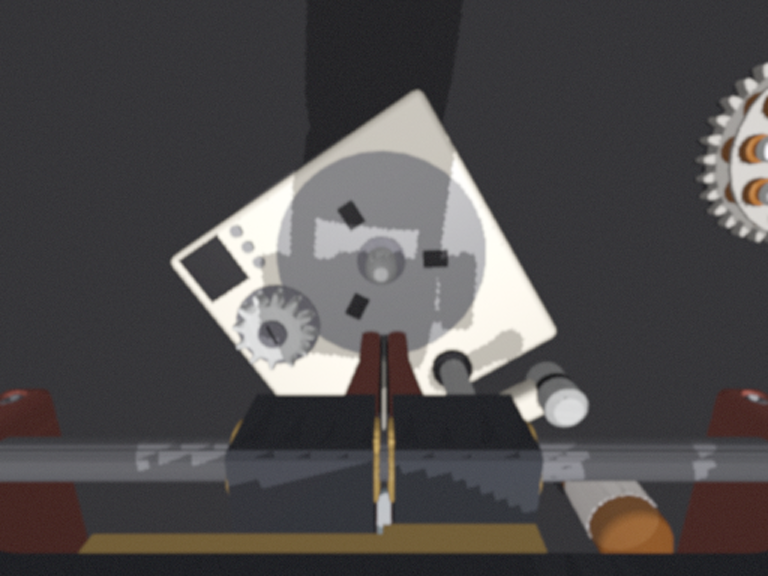

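View pics/w2c.png

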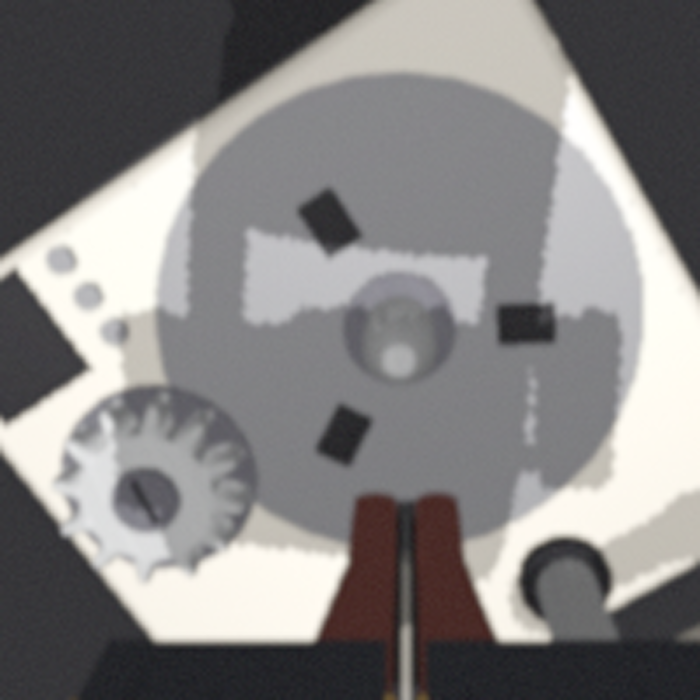

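```bash
python3 - <<'E'
from h import *
from scipy.optimize import least_squares
a=np.load("w2.npy");c=cam("wrist",(a[:3],a[3:]))
X=lambda x,y:(140+x/3.5-.36,80+y/3.5-.36)
tip=atz(c,X(399,361),.09);fl=atz(c,X(400,328),.045+.001)
pads=np.array([atz(c,X(*v),.051) for v in[(328,221),(526,324),(344,434)]])
pin=atz(c,X(146,498),.065)
print("tip",tip,"flange",fl);print("pads",pads,pads.mean(0),np.linalg.norm(pads-tip,axis=1))
print("pinion",pin,np.linalg.norm((pin-tip)[:2]),np.linalg.norm((pin-fl)[:2]),np.degrees(np.arctan2(*(pin-fl)[:2][::-1]))+90)
# circumcircle of pads
A=np.c_[2*pads[:,:2],np.ones(3)];s=np.linalg.solve(A,(pads[:,:2]**2).sum(1));print(s[:2],np.sqrt(s[2]+s[0]**2+s[1]**2))
# pinion teeth tips at z~.062 angles
T=[(68,530),(98,572),(147,578),(193,572),(112,404),(158,402)]
for t in T:
    p=atz(c,X(*t),.06)-pin; print(t,np.hypot(*p[:2]).round(4),np.degrees(np.arctan2(p[1],p[0]))%30)
E
python3 - <<'E'
import cv2
import sys; sys.path.insert(0,'.')
a=cv2.imread("pics/w2c.png")
cv2.imwrite("pics/w2p.png",cv2.resize(a[370:590,40:270],None,fx=2.6,fy=2.6,interpolation=cv2.INTER_CUBIC))
E
```

```text
tip [ 0.46539434 -0.19080872  0.09      ] flange [ 0.46525644 -0.19071728  0.046     ]
pads [[ 0.42215171 -0.20318318  0.051     ]
 [ 0.47495895 -0.14818329  0.051     ]
 [ 0.49578757 -0.22048483  0.051     ]] [ 0.46429941 -0.1906171   0.051     ] [0.05953194 0.05856116 0.05766645]
pinion [ 0.49459187 -0.2915764   0.065     ] 0.10491244617569083 0.10503871014710439 16.21736302043331
[ 0.46398325 -0.19049609] 0.04371314876203414
(68, 530) 0.0336 9.331286112037148
(98, 572) 0.0376 9.683191325191181
(147, 578) 0.0337 7.866862039268671
(193, 572) 0.0339 7.06503226330151
(112, 404) 0.0345 1.4460804545270491
(158, 402) 0.034 4.588364089581006
```

View pics/w2p.png

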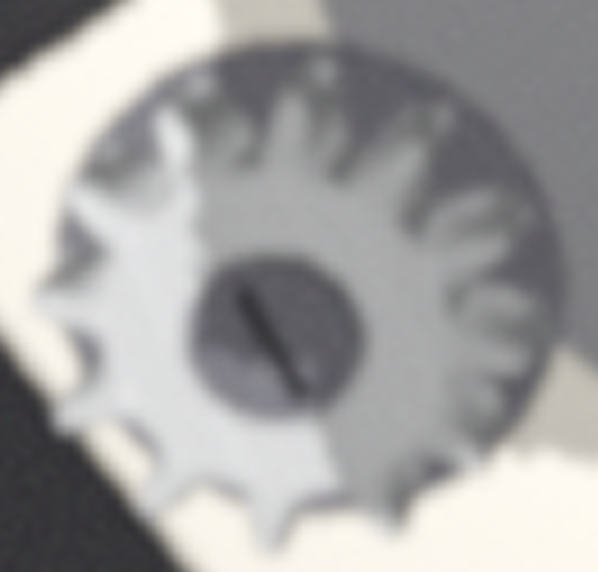

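Run:
```python
from h import *
a=np.load("w2.npy");c=cam("wrist",(a[:3],a[3:]))
X=lambda x,y:(140+(40+x/2.6)/3.5-.5,80+(370+y/2.6)/3.5-.5)
pin=atz(c,X(277,337),.065);print(pin)
cc=[]
for t in [(165,115),(293,95),(420,145),(525,315),(80,200),(40,303),(65,420),(155,505),(270,545),(392,522)]:
    p=atz(c,X(*t),.063)-pin; an=np.degrees(np.arctan2(p[1],p[0]));cc.append(an); print(t,np.hypot(*p[:2]).round(4),round(an%360,1),round(an%30,1))
m=np.degrees(np.angle(np.exp(1j*np.radians(np.array(cc)*12)).mean()))/12%30;print("phase",m)
L=np.degrees(np.arctan2(.1007,-.0295)) # pinion->spindle
L=106.2
d=((L-m)+15)%30-15
print("pinion tooth offset from line (deg ccw)",-d)
# carousel tooth phase in w1
a=np.load("w1.npy");c=cam("wrist",(a[:3],a[3:]))
Y=lambda x,y:((280+x/2.8)/1.5-.17,(140+y/2.8)/1.5-.17)
ctr=np.array([.4799,.1701]);cc=[]
for t in [(175,78),(225,60),(277,52),(331,58),(382,75),(430,100),(470,138),(500,182),(520,230),(526,283),(522,331),(130,105),(94,148),(65,188),(45,237),(37,287),(44,336)]:
    p=atz(c,Y(*t),.010)[:2]-ctr; an=np.degrees(np.arctan2(p[1],p[0]));cc.append(an); print(np.hypot(*p).round(4),round(an%12,1),end='; ')
mc=np.degrees(np.angle(np.exp(1j*np.radians(np.array(cc)*30)).mean()))/30%12;print("car phase",mc)
```

```text
[ 0.49499494 -0.29170988  0.065     ]
(165, 115) 0.0333 186.5 6.5
(293, 95) 0.0337 156.7 6.7
(420, 145) 0.0335 126.2 6.2
(525, 315) 0.0332 77.8 17.8
(80, 200) 0.0315 217.1 7.1
(40, 303) 0.0323 246.5 6.5
(65, 420) 0.0331 277.0 7.0
(155, 505) 0.0323 307.0 7.0
(270, 545) 0.0322 336.8 6.8
(392, 522) 0.0314 8.6 8.6
phase 7.380247099546106
pinion tooth offset from line (deg ccw) -8.819752900453892
0.0777 7.2; 0.0779 7.3; 0.0785 7.6; 0.0783 7.6; 0.0782 7.6; 0.0792 7.5; 0.0792 7.1; 0.0793 7.0; 0.0797 7.1; 0.079 6.7; 0.0787 7.3; 0.0779 7.1; 0.0762 8.0; 0.0771 7.7; 0.0777 8.2; 0.0781 8.3; 0.0772 8.2; car phase 7.490599809556643
```

Spindle is at (0.4650,-0.1907). The measured pinion distance of 105 mm and unit yaw of 16.2° match what's given. The pinion teeth give a mesh yaw of about -16.0°, nearly the carousel's current yaw. Picking it up now.

Run:
```python
from h import *
q=down(np.radians(73.8))
command_gripper(1)
move_pose([.4797,.1702,.19],q)
print(movel([.4797,.1702,.075],q,v=.12,until_force=8))
command_gripper(0); print("w",get_grip_width()*88,get_ft_force(),get_tcp_pos())
f0=np.array(get_ft_force())
movel([.4797,.1702,.085],q,v=.05); print((get_ft_force()-f0).round(1))
movel([.4797,.1702,.255],q,v=.2); print((get_ft_force()-f0).round(1),get_ft_torque(),get_grip_width()*88,get_time())
p=(get_tcp_pos(),get_ee_rot());im=read_camera("wrist");save(im,"w3",None,1.5);print(p)
save(read_camera("side"),"d3",(60,40,330,240),2.9)
```

```text
False
w 15.995583640760195 [-0.40266943  1.96583534 -1.99213011] [0.47979631 0.17035607 0.07490966]
[-0.4 -3.  -2.9]
[ 1.1 -2.  -2.6] [-0.0113324   0.04049044 -0.03067462] 15.49381618461226 18.55
(array([0.47876541, 0.16989195, 0.25376482]), array([-3.79238012e-04,  7.99693776e-01,  6.00407018e-01, -1.06464209e-03]))
```

View pics/w3.png

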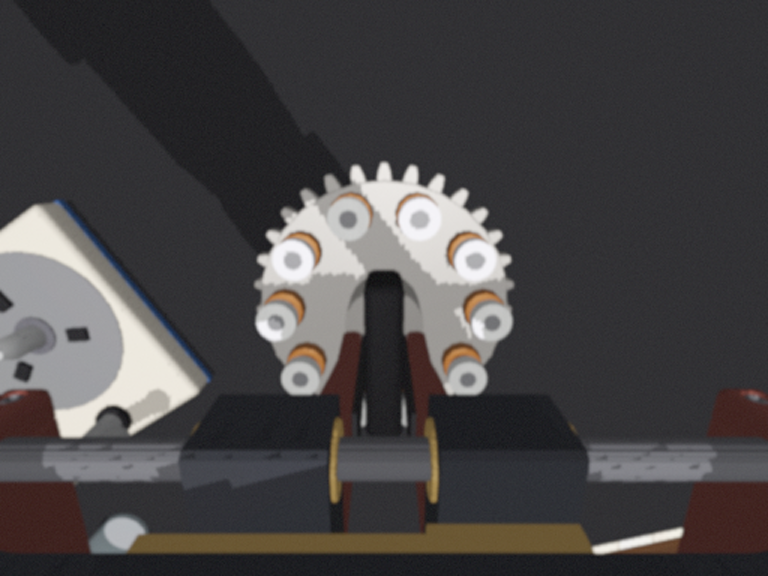

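View pics/d3.png

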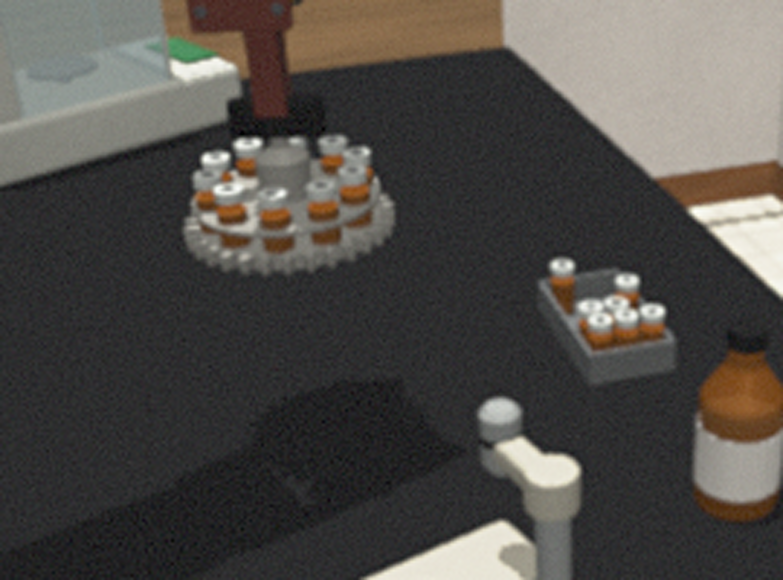

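Carousel hangs level, gripped mid-handle with a width of 15.5–16 mm. I'll check its offset in the tool frame.

Run:
```python
from h import *
p=(np.array([0.47876541, 0.16989195, 0.25376482]),np.array([-3.79238012e-04,  7.99693776e-01,  6.00407018e-01, -1.06464209e-03]))
c=cam("wrist",p)
V=[(347,219),(420,219),(475,262),(493,323),(468,379),(300,379),(275,324),(294,261)]
for dz in(.021,):
    Q=np.array([atz(c,(x/1.5-.17,y/1.5-.17),p[0][2]-dz)[:2] for x,y in V])
    A=np.c_[2*Q,np.ones(len(Q))];s=np.linalg.lstsq(A,(Q**2).sum(1),rcond=None)[0];R=np.sqrt(s[2]+s[0]**2+s[1]**2)
    print(s[:2],R,s[:2]-p[0][:2],(np.degrees(np.arctan2(*(Q-s[:2]).T[::-1]))%36).round(1))
print(2*np.degrees(np.arctan2(.600407,.799694)))
```

```text
[0.47888655 0.16950288] 0.05603872651527566 [ 0.00012114 -0.00038907] [2.2 1.8 1.3 1.7 2.1 1.5 2.6 1.5]
73.79814534351111
```

Run:
```python
from h import *
q=down(np.radians(74.0)); X,Y=.4650,-.1907
movel([X,Y,.255],q,v=.2)
movel([X,Y,.172],q,v=.12); wait(.2)
f0=np.array(get_ft_force());print(f0.round(1),get_tcp_pos(),get_time())
for z in(.155,.145,.1425):
    h=movel([X,Y,z],q,v=.04,until_force=8);print(z,h,(get_ft_force()-f0).round(1),get_tcp_pos().round(4),get_time())
    if h: break
save(read_camera("side"),"d4",(90,130,330,330),3.2)
save(read_camera("scene"),"s4",(150,80,290,210),5.5)
```

```text
[ 0.5  0.7 -3.9] [ 0.46552211 -0.19090681  0.17279002] 21.65
0.155 False [-0.6 -1.4 -0.6] [ 0.4649 -0.1907  0.1547] 22.225
0.145 False [-0.6 -1.1  0.3] [ 0.4648 -0.1906  0.1447] 22.625
0.1425 False [ 0.1 -1.1 -0.6] [ 0.4649 -0.1907  0.1424] 22.875
```

View pics/d4.png

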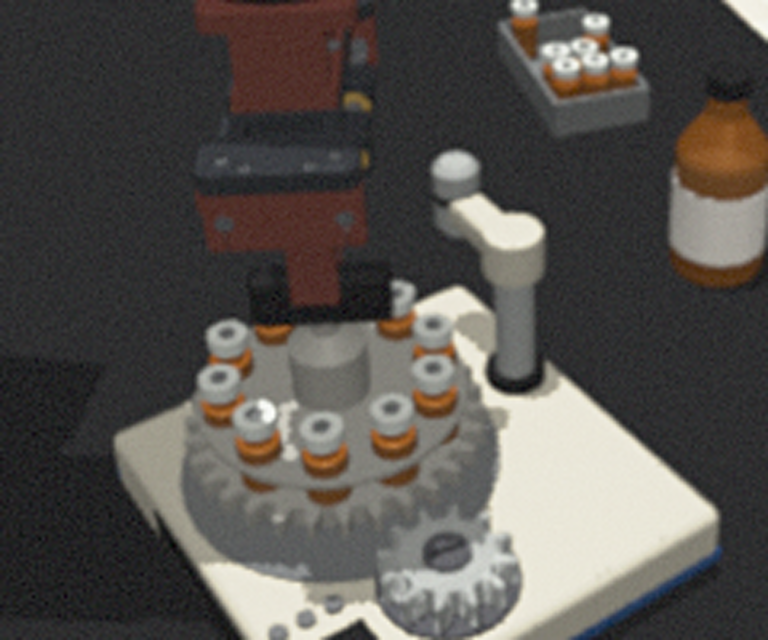

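View pics/s4.png

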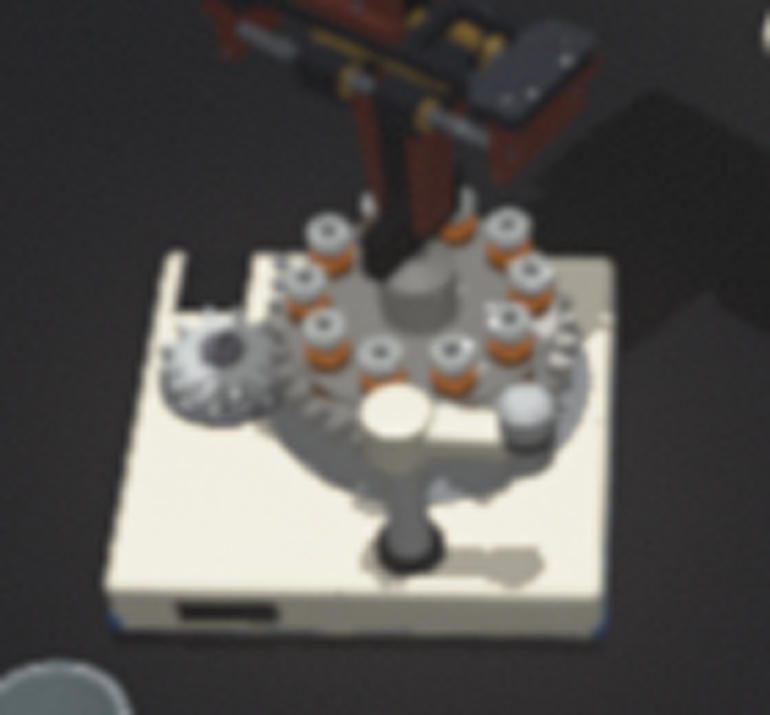

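The spindle is in the bore with no side load. Lowering into mesh with a low force threshold, rocking if it stops.

```bash
cat > mesh.py <<'E'
from h import *
X,Y=.4650,-.1907
f0=np.array(get_ft_force())
def low(d,zt):
    h=movel([X,Y,zt],down(np.radians(d)),v=.02,until_force=5)
    z=get_tcp_pos()[2];print(d,h,round(z,4),(get_ft_force()-f0).round(1),np.array(get_ft_torque()).round(2),round(get_time(),2));return h,z
for k in (0,1,-1,2,-2,3,-3):
    if k:
        z=get_tcp_pos()[2]; movel([X,Y,z+.0015],down(np.radians(74+k)),v=.02)
    h,z=low(74+k,.1275)
    if z<.133: break
E
python3 mesh.py
```

```text
74 False 0.1275 [ 0.8  0.  -1.3] [ 0.06  0.01 -0.02] 23.88
```

It dropped straight into mesh. Now seating it on the pads.

Run:
```python
from h import *
X,Y=.4650,-.1907;q=down(np.radians(74))
wait(.2);f0=np.array(get_ft_force())
for i,z in enumerate(np.arange(.1270,.1234,-.0005)):
    h=movel([X,Y,z],q,v=.01,until_force=5);wait(.15)
    f=(get_ft_force()-f0);print(round(z,4),h,get_tcp_pos()[2].round(4),f.round(1),np.array(get_ft_torque()).round(2),round(get_time(),2))
    if h or f[2]>4: break
save(read_camera("side"),"d5",(90,130,330,330),3.2)
```

```text
0.127 False 0.127 [-0.2 -1.2  0.2] [-0.02  0.01 -0.03] 24.48
0.1265 False 0.1265 [ 0.2 -0.3 -0. ] [-0.01  0.04 -0.05] 24.88
0.126 False 0.126 [0.2 0.3 1.3] [ 0.02  0.02 -0.01] 25.27
0.1255 False 0.1258 [-3.1  2.3 10.2] [0.42 0.46 0.01] 25.68
```

View pics/d5.png

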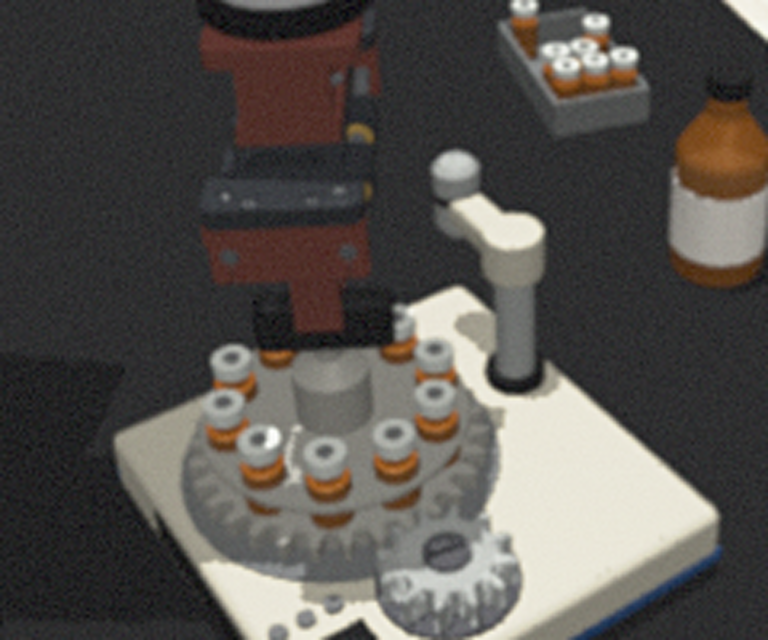

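Contact came at TCP 0.1258, which is the expected home height (underside about 51 mm). Releasing, and opening gently without touching the vials.

Run:
```python
from h import *
X,Y=.4650,-.1907;q=down(np.radians(74))
movel([X,Y,.1258],q,v=.01)
command_gripper(.5);wait(.2)
movel([X,Y,.20],q,v=.1);p=get_tcp_pos()
move_pose([.42,.02,.30],q);wait(.3)
p=(get_tcp_pos(),get_ee_rot());print(get_time(),get_ft_force().round(1))
save(read_camera("side"),"d6",(90,130,330,330),3.2)
save(read_camera("scene"),"s6",None,1.5)
save(read_camera("scene"),"s6c",(150,90,290,210),5.5)
```

```text
28.9417 [-1.1 -0.1  0.9]
```

View pics/d6.png

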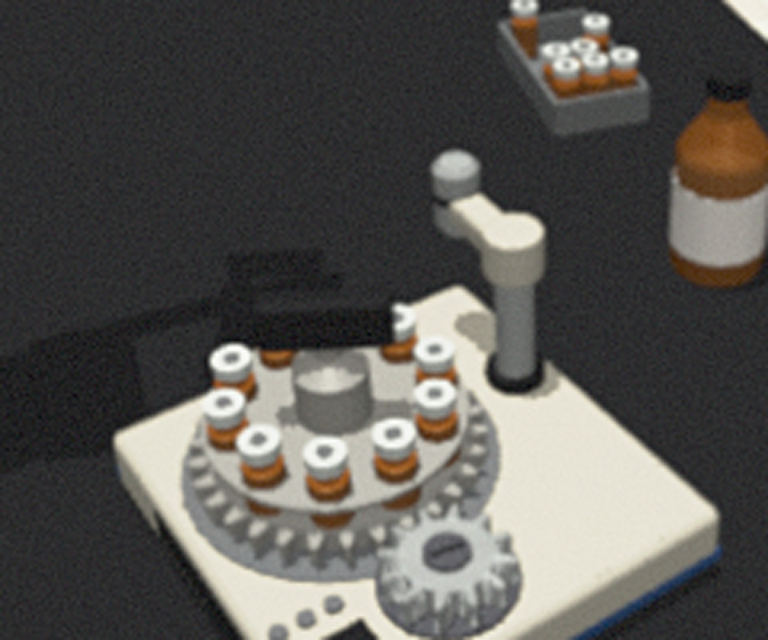

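View pics/s6.png

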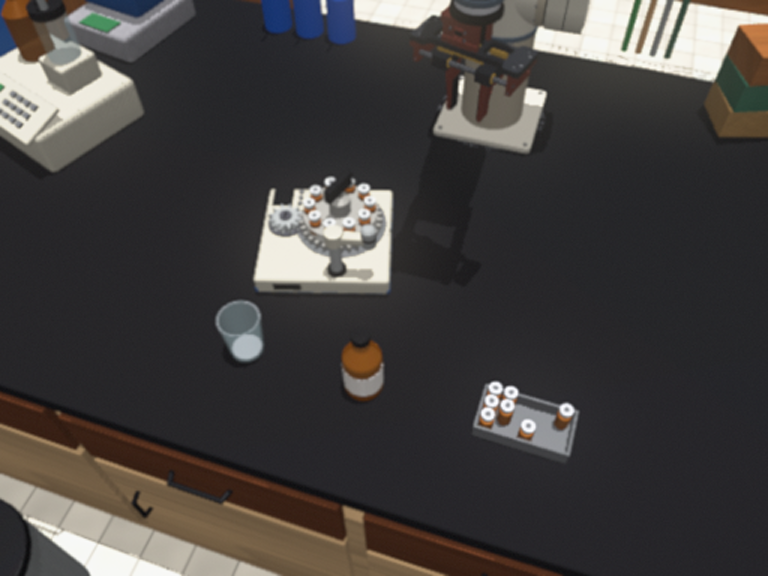

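View pics/s6c.png

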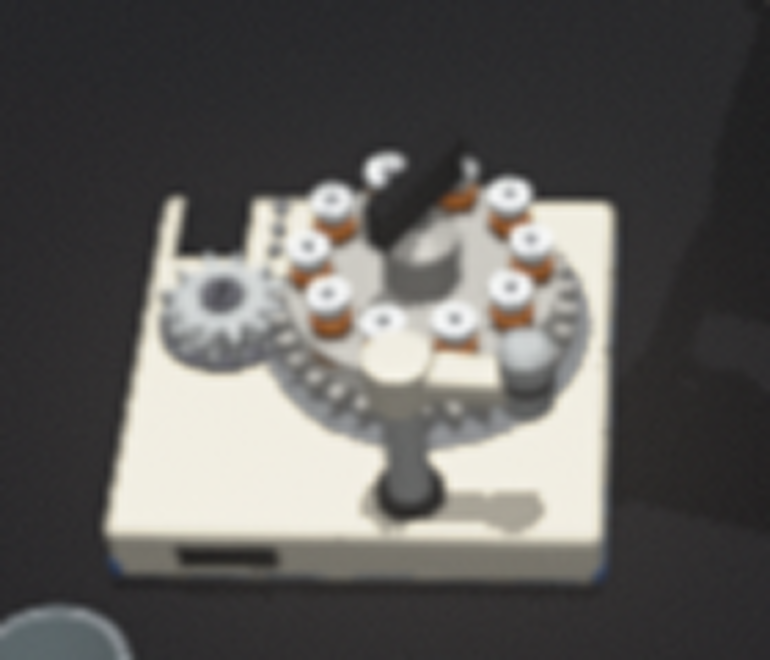

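Carousel is seated, meshed with the pinion and level. The needle arm is out at the side, and the bystanders sit at the same pixels as before. Handing in.

```bash
python3 -c "
from station import *
job_done();print(get_time())"
```

```text
the job is handed in; nothing more can be done
the job is handed in; nothing more can be done
```

The carousel is back on the sample changer, seated on its pads and in mesh with the pinion, and I handed the job in at about 29 s of the 64 s allowed.

- **Needle arm:** I pushed it out to about 1.6 rad first. Both cameras agree on that angle (1.61 and 1.63), and it was still at the side in the last pictures.
- **Carousel:** I gripped it by the T handle. I worked out the mesh angle from the pinion and carousel teeth in the wrist pictures and lowered it at that angle. It slipped straight into mesh with no tooth contact felt, so I did not need to rock it.
- **Seating:** The pads took the load at the expected height, with the underside about 51 mm above the bench. The load read about 10 N when I stopped lowering.
- **Last checks:** After release the pictures showed the carousel level and meshed, with no visible shift. The bottle, beaker and rack stood where they were, and the robot was clear of everything. I judged level by eye from the pictures and did not measure it.
- **Disagreement:** The fixed cameras and the wrist camera differed by 2–4 mm on the unit and carousel positions. I used the wrist camera values, and the spindle entered the bore without side load.

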